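Draw a hot dish tray out of the drying hood with a hook

TASK

The tray under the white drying hood is hot. Take the blue-handled hook from its fork rest, engage it in the tray's wire pull loop and drag the tray straight out onto the desk until the whole tray is clear of the hood's mouth, with the culture dish still lying in it. Then unhook and put the hook back into both forks of its rest, prong down, as it lay before; do not touch the tray or the dish with the gripper, and leave the other things on the desk where they are.

Things in the scene. Friction and masses are not known exactly. Their poses are not given: they have to be found in the camera images.
- drying_hood: Fixed white bottomless metal cover standing on the desk, 130 long (its x) x 130 wide (its y) x 62 mm high (a knob on top reaches 71). Origin at the centre of its underside; its x axis points out of its open mouth, which lies at x = +65 mm. Closed at the other three sides; walls 6 mm, inside 118 mm wide.
- tray: Loose shallow metal pan on the desk inside the hood, 106 long (its x) x 110 wide (its y) x 11 mm high, 0.2 to 0.45 kg; it slides on the desk. Origin at the centre of its underside, x axis pointing out of the hood's mouth. A wire pull loop (5 mm wire) stands out of its +x side.
- tray_eye (a point): Centre of the tray's pull loop: 81 mm along the tray's x from its origin, 16 mm above its underside, axes as the tray. The loop lies level, open to above and below; its opening reaches from 28 mm behind this point (tray wall at -x) to 19.5 mm ahead of it (cross bar at +x), and 21 mm to either side in the middle (narrowing to 15 mm at the cross bar's corners). The wire spans 13.5 to 18.5 mm above the desk.
- tray_back (a point): Middle of the tray's rear edge, 53 mm behind the tray's origin (its -x), 3 mm up.
- dish: Round red culture dish, 90 mm across, 16 mm high, lying loose in the tray (pan floor 3 mm thick, rim 11 mm high). Origin at the centre of its underside.
- hook_grip (a point): Centre of the hook tool's blue handle: a bar 92 long x 16 x 16 mm, steel hook at one end, tool about 0.09 kg. x axis along the handle toward the hook, z up when the prong points down. The steel shaft goes on along x, then turns straight down at x = 80 mm (6.4 mm thick) to 43 mm below the handle's axis. It starts lying in the rest, handle axis 64 mm above the desk.
- hook_tip (a point): Lowest point region of the hook's prong: 77 mm along x and 40 mm below the handle centre (the metal ends 3 mm lower). The last few mm bend back toward the handle, reaching x = 70 mm.
- hook_rest: Fixed grey rest: base plate 90 (x) x 56 (y) x 6 mm with two upright forks, 6 mm thick, at x = -30 and +30 mm. Origin at the centre of its underside; x axis along the stored handle toward the hook. Each fork is a U open above: seat 56 mm above the desk, slot 24 mm wide, flared tips up to 82 mm, forks 48 mm wide over all. A handle lying in both forks has its axis 64 mm above the desk, over y = 0.
- red_bottle: Bystander: amber dropper bottle with red cap, 33 mm across, 87 mm high. Origin at the centre of its underside.
- violet_bottle: Bystander: amber dropper bottle with dark cap and violet label band, 33 mm across, 87 mm high. Origin at the centre of its underside.
- tape: Bystander: beige tape roll lying flat, 62 mm across, 19 mm high. Origin at the centre of its underside.
- cover_glass_box: Bystander: small blue and white box, 35 x 35 x 22 mm. Origin at the centre of its underside.

How it is judged:
On the way, in this order (a step that is already met when the one before it is completed fails the run):
1. the hook's prong is down in the tray's pull loop (x of hook_tip in the frame of tray_eye between -0.028 and 0.024 m and y of hook_tip in the frame of tray_eye between -0.023 and 0.023 m and z of hook_tip in the frame of tray_eye below -0.002 m), for 0.2 s.
2. the whole tray has come out of the hood's mouth with the hook still in its loop (all of step 1 and x of tray_back in the frame of drying_hood above 0.066 m), for 0.1 s.
At the end, for the whole second after the job is handed in: Tray rear edge at least 1 mm past the hood mouth, tray flat and still, dish flat in it; hook released in both forks of its rest, prong down (tilt under 0.4 rad), pointing the same way as at first, handle centre within 16 mm of the rest centre along the handle and 8 mm across (x of tray_back in the frame of drying_hood above 0.066 m and height (world z) of tray below 0.006 m and angle between tray's own z axis and vertical below 0.06 rad and horizontal distance between dish and tray below 0.015 m and angle between dish's own z axis and vertical below 0.15 rad and x of hook_grip in the frame of hook_rest between -0.016 and 0.016 m and y of hook_grip in the frame of hook_rest between -0.008 and 0.008 m and z of hook_grip in the frame of hook_rest between 0.056 and 0.07 m and angle between the x axis of hook_grip and the x axis of hook_rest, either way round below 0.25 rad and angle between hook_grip's own z axis and vertical below 0.4 rad and x of hook_tip in the frame of hook_rest above 0.03 m and linear speed of tray below 0.01 m/s); the robot touches nothing.
It fails at once if the gripper or arm touched the hot tray or the dish (contact force between any of the fingers, the arm and tray above 0.5 N or contact force between any of the fingers, the arm and dish above 0.5 N).
It fails at once if the dish came out of the tray or tipped (not (horizontal distance between dish and tray below 0.015 m and angle between dish's own z axis and vertical below 0.15 rad)).
It fails at once if a bystander was moved more than 30 mm (distance of any of red_bottle, violet_bottle, tape, cover_glass_box from where it was at the start of the episode above 0.03 m).
It also fails if it takes over 45 s, if anything falls off the work surface, if the arm or the gripper's body presses on something with over 40 N, if the wrist force passes 120 N, or if a joint passes its speed limit or range.

ROBOT

A 6-joint arm with a two-finger parallel gripper is mounted at the origin on a cart in front of the work surface, level with it; the furniture and walls round the work are solid. World frame = base frame: x ahead of the robot, y to its left, z up, the work surface at z = 0. Lengths are in m, angles in rad, forces in N, time in s.
With the tool pointing down it reaches from about 0.3 to 0.875 m from the base axis. Payload 6.4 kg.
Tool frame: the origin (TCP) lies on the centre line of the jaws, within the pads' length; the fingertips stand 25 mm ahead of it and the grasp point (between the pads) lies 6 mm ahead of it; z points along the fingers, y is the direction in which the jaws open and shut (so a half turn about z gives the same grasp; the last joint's range is limited). The gripper opens to 88 mm and grips with 3 to 60 N. Pads are 18 mm wide; open, the fingers measure 123 mm over their backs; the gripper's body (75 mm by 187 mm) begins 45 mm behind the grasp point.
Start: joints at [1.09, 0.181, 1.607, -0, 1.354, -0.206], TCP at [0.156, 0.553, 0.264] pointing down, gripper open.
Joint ranges: [-2.99, 2.99], [-0.89, 2.07], [0.3, 2.58], [-1.14, 4.28], [0, 2.63], [-3.12, 3.12]. Speed limits (rad/s): [2.57, 2.57, 3.01, 3.14, 3.14, 3.14].

INTERFACE

Orientations are given as a unit quaternion [x, y, z, w].
In Python, from rig import manip gives the robot as it stands.
- The arm moves only by the shell command python3 -m handwheel 'ROWS' [OPENING]. ROWS is JSON, a list of rows, each a list of 6 numbers: the shift along the tool's x, y, z in mm, then the turn, a rotation vector about the tool's x, y, z in degrees. A call has 1 to 20 rows; each row is the pose to reach, as a shift and turn from the pose commanded when the call began, along the tool's axes at that moment; what a row does not reach only later rows make up. A row lasts 1/12 s, in which the tool goes at most 41.7 mm and 7.16 degrees, less where a joint would pass 70% of its speed; a pose out of reach is approached as far as the arm can. A call with a gripper value outside its range is refused whole. OPENING is the opening in per cent of the stroke, from 0 (shut) to 100 (fully open), set as the call begins (- or left out, the last holds). The fingers move at their own pace and stop on an object; the grip force is fixed at half the most. Time passes only in rows, so rows that repeat a pose let the fingers close. It gives the time, the measured TCP pose, the force and the opening at its end, in the units of the state.
- manip.state(): the state, without advancing time (a new reading comes with each control period).
- manip.camera(name): name is "scene" or "top" or "wrist"; returns the picture (400x640x3 uint8, blue, green, red); there is no depth.
- manip.get_calibration(name): a dict with "mtx" (3x3 intrinsics, pixels), "k1" (the pictures are not rectified: a ray, as slopes to the right and down, at radius r is drawn at 1 + k1 r^2 times it, then the intrinsics apply), "rvec" (rotation vector, rad) and "tvec" (3), from world to camera coordinates, as OpenCV has them. Camera axes: x right, y down, z forward; pixel columns grow to the right and rows downward; lengths in m; the calibration is good to about 2 mm. A picture is of the moment at which its call begins: read the wrist's pose just before it. get_calibration takes no time and is no camera call; for the wrist camera it gives the pose at the moment of the call.
- manip.finish_job(): hands the job in, once; it reports no verdict.
The state is a dict: "time_s": time; "joint_pos": joint angles; "joint_vel": joint speeds; "joint_efforts": joint torques, N m; "tool_pos": TCP position; "eef_rot": TCP orientation; "contact_force": force on the tool from outside, world axes, zero at the start; "moment": the same for the moment, N m; "finger_gap": finger opening in m.
Only numpy, scipy, OpenCV 4.12 (cv2) and the standard library are available. Lean on these libraries where they do the work, as an engineer would, in place of code of your own. Each camera call takes 0.05 s, during which the arm holds its last target.

## Working session

There is one attempt and no reset: what is moved stays moved. The work goes in short steps, Python scripts to look and compute and a shell command to move; the robot and the scene stay as the last step left them, time stands still between calls to the robot, and variables do not carry over. Pictures are saved under pics/ and viewed, and the job is handed in when it is done.

```bash
ls; mkdir -p pics; python3 - <<'E'
from rig import manip
import cv2, numpy as np
s=manip.state(); print({k:(np.round(v,4).tolist()) for k,v in s.items()})
for n in ["scene","top"]:
    cv2.imwrite(f"pics/{n}0.png",manip.camera(n))
for n in ["scene","top","wrist"]:
    c=manip.get_calibration(n); print(n,{k:np.round(v,4).tolist() for k,v in c.items()})
E
```

```text
pics
{'time_s': 0.0, 'joint_pos': [1.0896, 0.1815, 1.608, 0.0, 1.3538, -0.2063], 'joint_vel': [-0.0005, 0.0006, 0.0006, -0.0011, -0.0003, 0.0018], 'joint_efforts': [-0.0005, -43.3844, -34.1865, 0.0704, 0.038, -0.0001], 'tool_pos': [0.1558, 0.553, 0.2628], 'eef_rot': [0.137, 0.9906, -0.0008, -0.0003], 'contact_force': [-0.5902, 0.5886, -0.6332], 'moment': [-0.0053, 0.0021, -0.0278], 'finger_gap': 0.0882}
scene {'mtx': [[360.9045, 0.0, 313.3607], [0.0, 360.9045, 198.9942], [0.0, 0.0, 1.0]], 'k1': -0.0015, 'rvec': [1.0529, -2.1418, 1.2539], 'tvec': [0.4053, 0.2514, 0.5083]}
top {'mtx': [[432.8119, 0.0, 317.3625], [0.0, 432.8119, 201.2873], [0.0, 0.0, 1.0]], 'k1': 0.0058, 'rvec': [2.1324, -2.1239, 0.1481], 'tvec': [0.0691, 0.5758, 0.9816]}
wrist {'mtx': [[315.5503, 0.0, 319.6571], [0.0, 315.5503, 201.0927], [0.0, 0.0, 1.0]], 'k1': -0.0601, 'rvec': [-2.2926, -1.7354, -0.2747], 'tvec': [-0.5728, -0.0421, 0.3899]}
```

View pics/scene0.png

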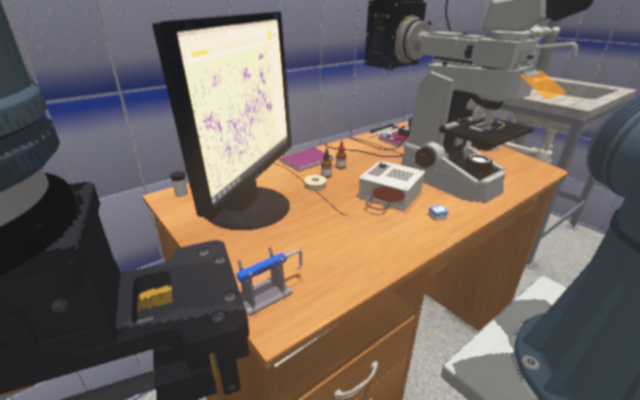

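View pics/top0.png

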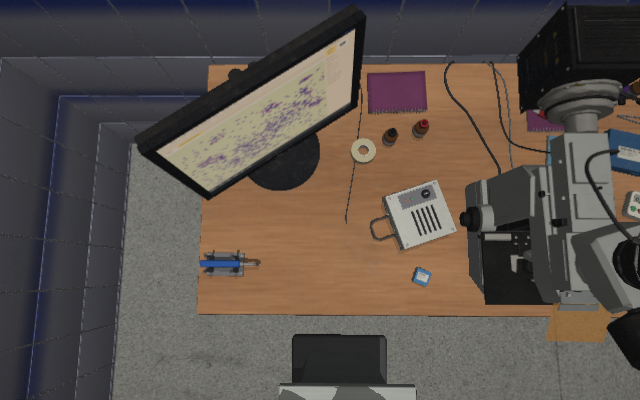

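```bash
cat > h.py <<'E'
from rig import manip
import cv2, numpy as np
from scipy.spatial.transform import Rotation as Ro
def cal(n):
    c=manip.get_calibration(n); return np.array(c['mtx']),float(c['k1']),np.array(c['rvec']).ravel(),np.array(c['tvec']).ravel()
def proj(n,P,c=None):
    K,k,r,t=c or cal(n); return cv2.projectPoints(np.atleast_2d(np.array(P,float)),r,t,K,np.array([k,0,0,0]))[0].reshape(-1,2)
def back(n,uv,z,c=None):
    K,k,r,t=c or cal(n); R=Ro.from_rotvec(r).as_matrix()
    p=cv2.undistortPoints(np.array(uv,float).reshape(-1,1,2),K,np.array([k,0,0,0])).reshape(-1,2)
    d=np.c_[p,np.ones(len(p))]@R; o=-R.T@t
    return o+d*((z-o[2])/d[:,2])[:,None]
def up(img,u0,v0,u1,v1,f,name):
    cv2.imwrite(name,cv2.resize(img[v0:v1,u0:u1],None,fx=f,fy=f,interpolation=cv2.INTER_CUBIC))
E
python3 - <<'E'
from h import *
for n in ["scene","top","wrist"]:
    K,k,r,t=cal(n); print(n,-Ro.from_rotvec(r).as_matrix().T@t)
print(proj("top",[[0,0,0],[.156,.553,.264],[.5,0,0]]))
im=cv2.imread("pics/top0.png")
up(im,190,230,290,290,8,"pics/topA.png"); up(im,350,170,470,260,6,"pics/topB.png")
s=cv2.imread("pics/scene0.png"); up(s,220,230,320,320,6,"pics/scA.png"); up(s,340,140,460,230,6,"pics/scB.png")
E
```

```text
scene [-0.00358099  0.5172346   0.46720247]
top [0.41152547 0.04923435 1.06208344]
wrist [0.07761319 0.57399028 0.38252934]
[[347.9089564  455.71299985]
 [ 37.34686117 418.2709726 ]
 [346.71757983 234.8244259 ]]
```

View pics/topA.png

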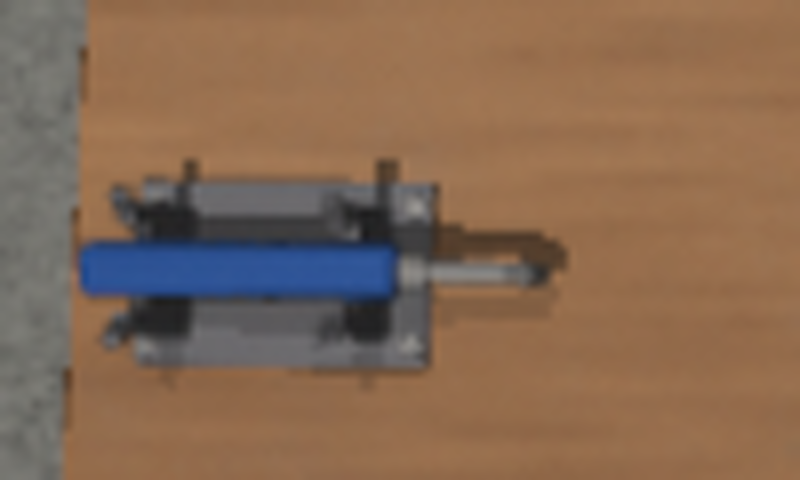

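View pics/topB.png

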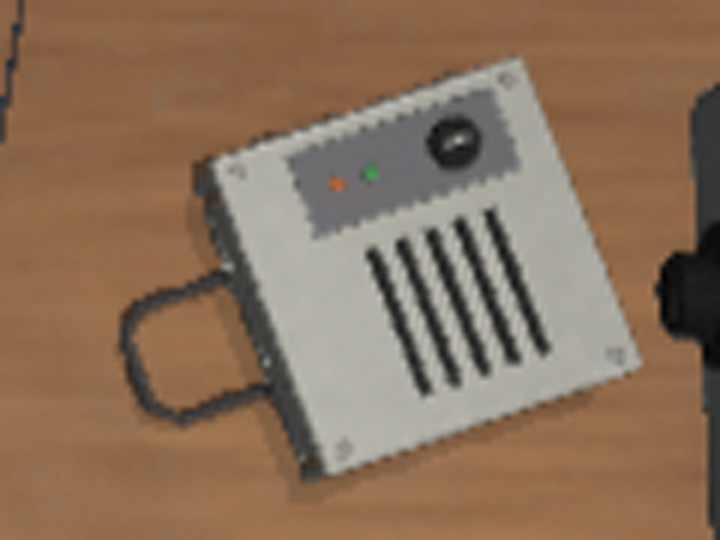

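View pics/scA.png

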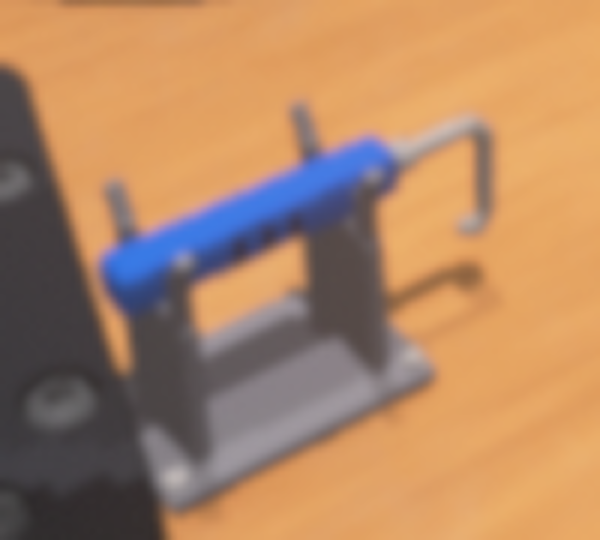

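View pics/scB.png

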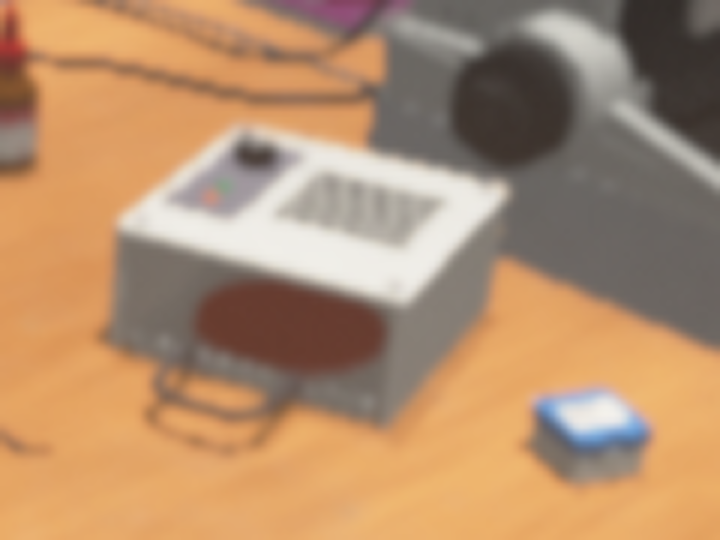

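```bash
python3 - <<'E'
from h import *
f=lambda L,u,v,s:[(a/s+u-0.5+0.5/s,b/s+v-0.5+0.5/s) for a,b in L]
hood=back("top",f([(213,158),(520,58),(640,368),(328,473)],350,170,6),.062)
print(hood.round(4)); c=hood.mean(0); 
x=(hood[0]+hood[3]-hood[1]-hood[2])[:2]; y=(hood[3]-hood[0])[:2]; print("c",c,"yaw",np.degrees(np.arctan2(x[1],x[0])),np.linalg.norm(x)/2,np.linalg.norm(y),np.degrees(np.arctan2(y[1],y[0])))
lp=back("top",f([(225,273),(268,390),(125,335),(150,395),(180,420),(135,308),(165,295)],350,170,6),.016)
xa=x/np.linalg.norm(x); R=np.array([xa,[-xa[1],xa[0]]])
print("loop in hood frame",((lp-c)[:,:2]@R.T).round(4)); print(lp.round(4))
hk=back("top",f([(80,247),(80,295),(396,247),(396,297)],190,230,8),.072); print(hk.round(4),hk.mean(0))
v=(hk[2]+hk[3]-hk[0]-hk[1]); print("len",np.linalg.norm(v)/2,np.degrees(np.arctan2(v[1],v[0])))
print("bend",back("top",f([(525,272)],190,230,8),.067))
b=back("top",f([(145,178),(437,185),(432,366),(135,366)],190,230,8),.006); print(b.round(4),b.mean(0)); v=b[1]+b[2]-b[0]-b[3];print(np.linalg.norm(v)/2,np.degrees(np.arctan2(v[1],v[0])))
print("tape,rb,vb,box",back("top",[(363,150)],.019),back("top",[(422,127),(391,133)],.087),back("top",[(423,274)],.022))
print("monitor",back("top",[(208,197),(365,12)],.2),back("top",[(295,185)],.0))
E
```

```text
[[ 0.5862 -0.0872  0.062 ]
 [ 0.6261 -0.2075  0.062 ]
 [ 0.5049 -0.2486  0.062 ]
 [ 0.4642 -0.1286  0.062 ]]
c [ 0.54534975 -0.16796765  0.062     ] yaw 108.52474875251833 0.12677193422752156 0.12880233975222477 -161.25340085537874
loop in hood frame [[ 0.0664 -0.024 ]
 [ 0.066   0.026 ]
 [ 0.1131 -0.0129]
 [ 0.1116  0.0131]
 [ 0.1035  0.0263]
 [ 0.1056 -0.022 ]
 [ 0.0924 -0.0232]]
[[ 0.547  -0.0974  0.016 ]
 [ 0.4997 -0.1136  0.016 ]
 [ 0.5217 -0.0567  0.016 ]
 [ 0.4975 -0.0663  0.016 ]
 [ 0.4875 -0.0782  0.016 ]
 [ 0.5326 -0.0608  0.016 ]
 [ 0.538  -0.073   0.016 ]]
[[0.4343 0.3387 0.072 ]
 [0.4208 0.338  0.072 ]
 [0.4347 0.2483 0.072 ]
 [0.4207 0.2478 0.072 ]] [0.42763205 0.2932146  0.072     ]
len 0.09025921281579641 -89.89499765216256
bend [[0.42797497 0.21214529 0.067     ]]
[[0.4568 0.3391 0.006 ]
 [0.455  0.2497 0.006 ]
 [0.4008 0.2495 0.006 ]
 [0.4003 0.3395 0.006 ]] [0.42821502 0.2944487  0.006     ]
0.08970299298416799 -90.3913182936574
tape,rb,vb,box [[ 0.70934503 -0.04058132  0.019     ]] [[ 0.74528917 -0.17274187  0.087     ]
 [ 0.73084931 -0.10035367  0.087     ]] [[ 0.40651597 -0.17808472  0.022     ]]
monitor [[ 0.55912772  0.29036226  0.2       ]
 [ 0.96587867 -0.03263435  0.2       ]] [[0.62431844 0.1287146  0.        ]]
```

```bash
python3 - <<'E'
from h import *
im=cv2.imread("pics/top0.png"); s=cv2.imread("pics/scene0.png")
up(s,120,0,320,240,2.5,"pics/mon.png")
for z in (.05,.1,.15,.2,.3): 
    p=back("top",[(208,197)],z); q=back("top",[(140,150)],z+.3); print(z,p.round(3),proj("scene",p).round(0),q.round(3),proj("scene",q).round(0))
E
```

```text
0.05 [[0.585 0.332 0.05 ]] [[204. 239.]] [[0.615 0.369 0.35 ]] [[145.  82.]]
0.1 [[0.576 0.318 0.1  ]] [[209. 217.]] [[0.601 0.347 0.4  ]] [[156.  47.]]
0.15 [[0.568 0.304 0.15 ]] [[214. 194.]] [[0.586 0.324 0.45 ]] [[168.   9.]]
0.2 [[0.559 0.29  0.2  ]] [[220. 168.]] [[0.572 0.302 0.5  ]] [[181. -32.]]
0.3 [[0.542 0.262 0.3  ]] [[232. 112.]] [[0.543 0.257 0.6  ]] [[ 210. -126.]]
```

View pics/mon.png

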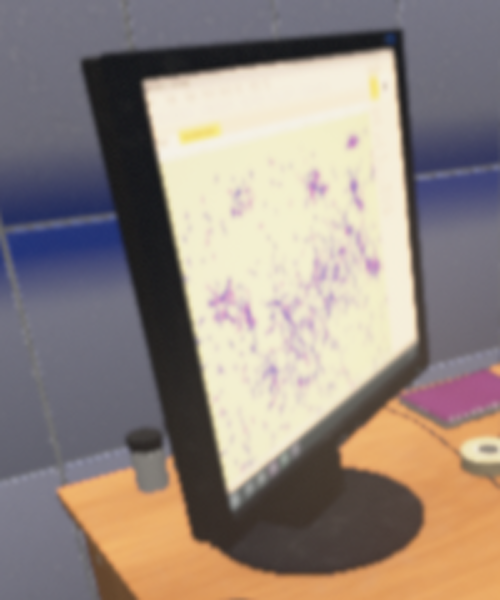

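```bash
cat >> h.py <<'E'
def want(P,yaw,flat=True):
    """rows shift (mm) and rotvec (deg) from measured pose to TCP at P, tool down, tool x at world yaw(deg)"""
    s=manip.state(); p=np.array(s['tool_pos']); R=Ro.from_quat(s['eef_rot'])
    a=np.radians(yaw); x=np.array([np.cos(a),np.sin(a),0]); z=np.array([0,0,-1.]); T=Ro.from_matrix(np.c_[x,np.cross(z,x),z])
    print("shift",(R.inv().apply(np.array(P)-p)*1000).round(1),"rot",np.degrees((R.inv()*T).as_rotvec()).round(2))
E
python3 - <<'E'
from h import *
want([.428,.294,.2],90)
E
```

```text
shift [-332.3 -175.4   63.1] rot [-9.000e-02  4.000e-02  7.425e+01]
```

```bash
python3 -m handwheel '[[-332,-175,63,0,0,74.2],[-332,-175,63,0,0,74.2],[-332,-175,63,0,0,74.2],[-332,-175,63,0,0,74.2],[-332,-175,63,0,0,74.2],[-332,-175,63,0,0,74.2],[-332,-175,63,0,0,74.2],[-332,-175,63,0,0,74.2],[-332,-175,63,0,0,74.2],[-332,-175,63,0,0,74.2],[-332,-175,63,0,0,74.2],[-332,-175,63,0,0,74.2],[-332,-175,63,0,0,74.2],[-332,-175,63,0,0,74.2]]' 60
python3 - <<'E'
from h import *
c=cal("wrist"); im=manip.camera("wrist"); cv2.imwrite("pics/w1.png",im); np.save("w1.npy",np.array([*c[0].ravel(),c[1],*c[2],*c[3]]))
s=manip.state(); print(s['time_s'],s['tool_pos'],s['eef_rot'],s['finger_gap'])
print(proj("wrist",[[.428,.294,.072],[.428,.248,.072],[.428,.34,.072]],c))
cv2.imwrite("pics/top1.png",manip.camera("top")); cv2.imwrite("pics/sc1.png",manip.camera("scene"))
E
```

```text
time_s: 1.27
tool_pos: [0.4277, 0.2952, 0.2006]
eef_rot: [0.706, 0.708, -0.0, -0.0]
contact_force: [0.3, 0.3, -0.4]
finger_gap: 0.0531
1.3167 [0.42759921 0.29536405 0.20070365] [ 7.05897556e-01  7.08313939e-01 -5.02850819e-05 -4.50293454e-05] 0.052433576431966354
[[320.51688388 200.61601247]
 [320.31670889 250.64621771]
 [320.73715321 144.79561797]]
```

View pics/w1.png

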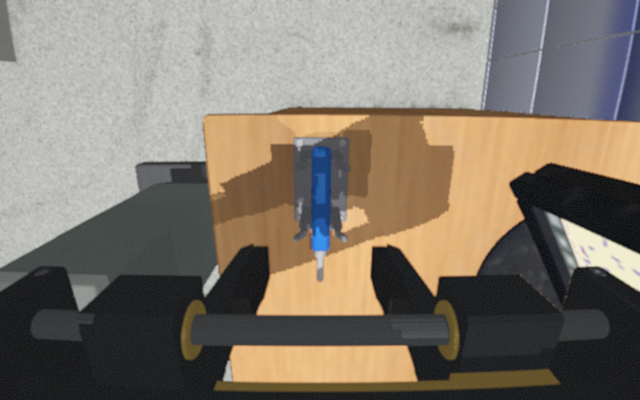

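View pics/sc1.png

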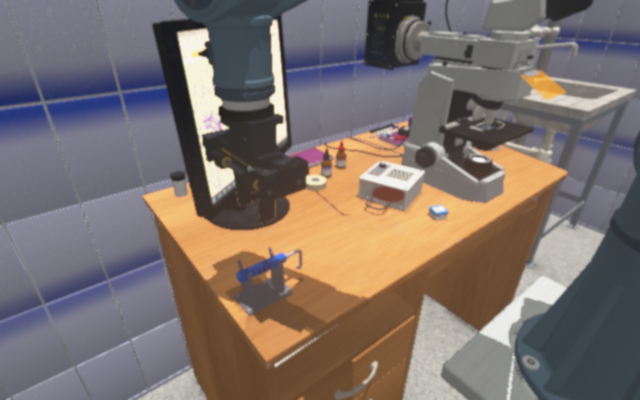

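```bash
python3 -m handwheel '[[-1,0.5,30,0,0,0.2],[-1,0.5,60,0,0,0.2],[-1,0.5,90,0,0,0.2],[-1,0.5,110,0,0,0.2],[-1,0.5,122,0,0,0.2],[-1,0.5,130,0,0,0.2],[-1,0.5,130,0,0,0.2],[-1,0.5,130,0,0,0.2]]'
python3 -m handwheel '[[0,0,0,0,0,0],[0,0,0,0,0,0],[0,0,0,0,0,0],[0,0,0,0,0,0],[0,0,0,0,0,0],[0,0,0,0,0,0],[0,0,0,0,0,0],[0,0,0,0,0,0],[0,0,0,0,0,0],[0,0,0,0,0,0]]' 0
python3 - <<'E'
from h import *
cv2.imwrite("pics/w2.png",manip.camera("wrist")); cv2.imwrite("pics/sc2.png",manip.camera("scene")[180:340,180:340].repeat(4,0).repeat(4,1))
E
```

```text
time_s: 2.08
tool_pos: [0.429, 0.2943, 0.0714]
eef_rot: [0.708, 0.706, 0.0, 0.0]
contact_force: [0.6, -0.0, 0.0]
finger_gap: 0.0527
time_s: 2.92
tool_pos: [0.4287, 0.294, 0.071]
eef_rot: [0.708, 0.706, 0.0, 0.0]
contact_force: [-0.3, -0.5, 4.8]
finger_gap: 0.0152
```

View pics/sc2.png

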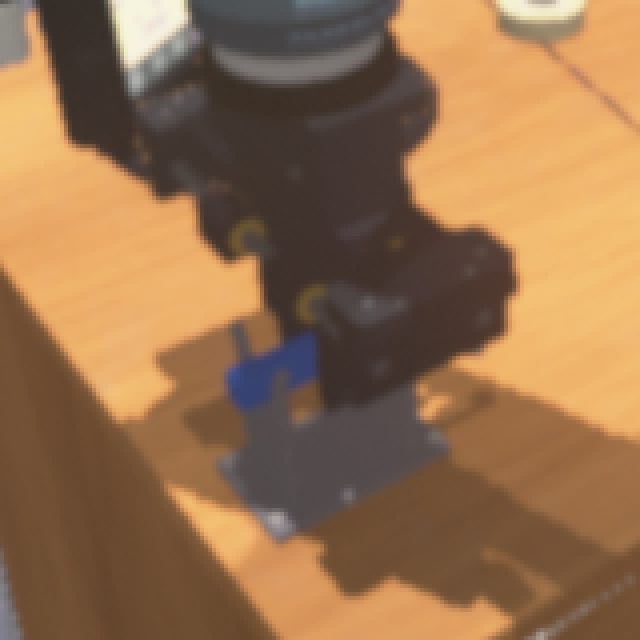

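View pics/w2.png

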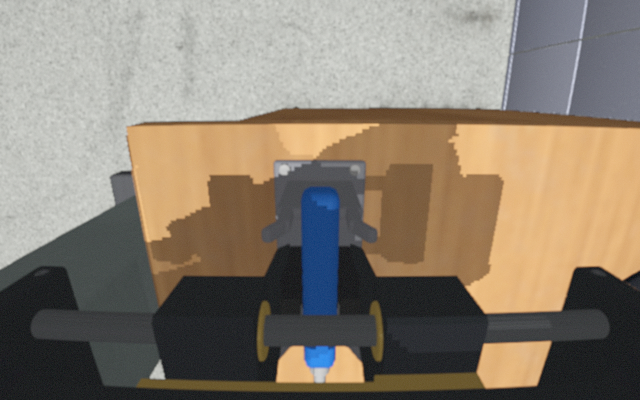

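```bash
python3 -m handwheel '[[0,0,-8,0,0,0],[0,0,-16,0,0,0],[0,0,-26,0,0,0],[0,0,-36,0,0,0],[0,0,-46,0,0,0],[0,0,-52,0,0,0],[0,0,-52,0,0,0],[0,0,-52,0,0,0]]'
python3 - <<'E'
from h import *
s=manip.state(); print(s['tool_pos'],s['eef_rot'],s['contact_force'],s['finger_gap'])
cv2.imwrite("pics/top3.png",manip.camera("top")); cv2.imwrite("pics/sc3.png",manip.camera("scene")); 
up(cv2.imread("pics/sc3.png"),180,150,340,310,4,"pics/sc3z.png")
up(cv2.imread("pics/top3.png"),180,200,300,300,6,"pics/top3z.png")
p=s['tool_pos']
print(proj("scene",[[p[0],p[1]-.077,p[2]-.007-.040],[p[0],p[1]-.08,p[2]-.007]]),proj("top",[[p[0],p[1]-.08,p[2]-.007]]))
want([0.492,-0.009,.123],108.5)
E
```

```text
time_s: 3.68
tool_pos: [0.4289, 0.2941, 0.1233]
eef_rot: [0.708, 0.706, 0.001, 0.0]
contact_force: [-0.5, 1.1, -0.7]
finger_gap: 0.0154
[0.42888373 0.29405376 0.12333668] [7.07987510e-01 7.06224663e-01 5.89626466e-04 2.52591687e-04] [-0.47776752  1.05023995 -0.73004776] 0.015387140287037401
[[297.46129451 244.78156759]
 [298.43369704 225.67044779]] [[250.6244113  262.73630222]]
shift [-302.6   64.5   -0.6] rot [-4.000e-02  1.000e-02 -1.864e+01]
```

View pics/sc3z.png

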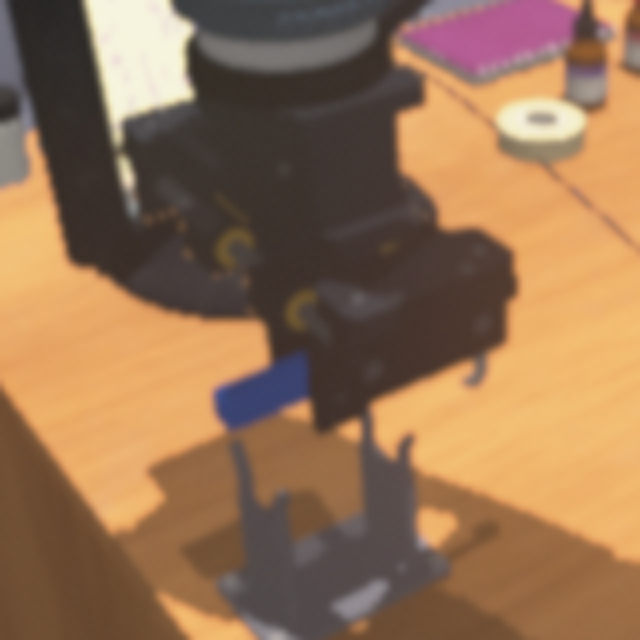

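View pics/top3z.png

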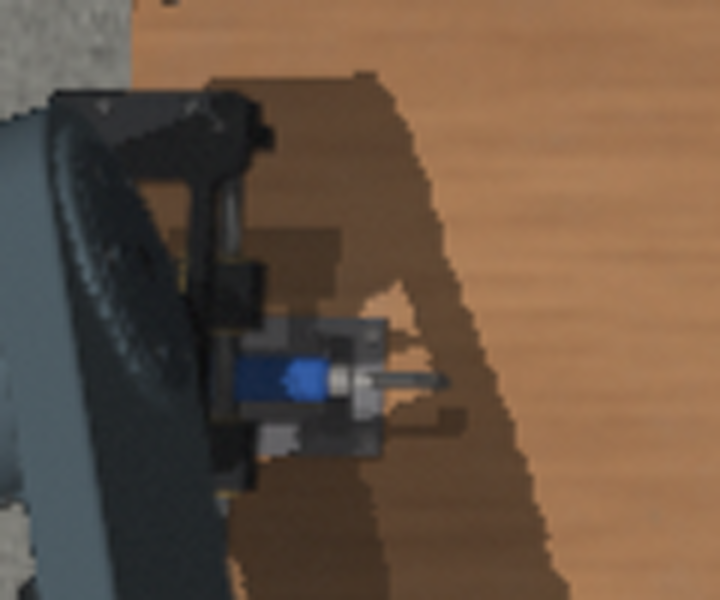

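```bash
python3 -m handwheel '[[-15,3,0,0,0,-1],[-45,10,0,0,0,-3],[-80,17,0,0,0,-5],[-115,25,0,0,0,-7],[-150,32,0,0,0,-9],[-185,40,0,0,0,-11],[-220,47,0,0,0,-13.5],[-255,54,0,0,0,-15.5],[-280,60,0,0,0,-17.5],[-295,63,0,0,0,-18.6],[-302.5,64.5,0,0,0,-18.6],[-302.5,64.5,0,0,0,-18.6],[-302.5,64.5,0,0,0,-18.6]]'
python3 - <<'E'
from h import *
s=manip.state(); p=np.array(s['tool_pos']);R=Ro.from_quat(s['eef_rot']); print(p,s['contact_force'],s['finger_gap'])
t=manip.camera("top"); c=manip.camera("scene"); cv2.imwrite("pics/top4.png",t); cv2.imwrite("pics/sc4.png",c)
up(t,320,150,480,270,5,"pics/top4z.png"); up(c,300,130,460,250,5,"pics/sc4z.png")
tip=p+R.apply([-.077,0,.047]); bend=p+R.apply([-.08,0,.007])
print(tip,(proj("top",[tip,bend])-[320,150])*5,(proj("scene",[tip,bend])-[300,130])*5)
want([0.492,-0.009,.123],108.5)
E
```

```text
time_s: 4.87
tool_pos: [0.4918, -0.0083, 0.1222]
eef_rot: [0.585, 0.811, -0.0, -0.001]
contact_force: [0.1, 0.4, -1.5]
finger_gap: 0.0156
[ 0.49180079 -0.00833553  0.12218963] [ 0.07715479  0.35965425 -1.54581979] 0.01557636514406626
[ 0.51602702 -0.08137604  0.07511338] [[319.4859814  376.07330418]
 [337.95426743 364.2529642 ]] [[386.19634937 263.08157281]
 [396.49694873 185.01833222]]
shift [-1.4 -0.2 -0.7] rot [-0.04 -0.05 -0.  ]
```

View pics/top4z.png

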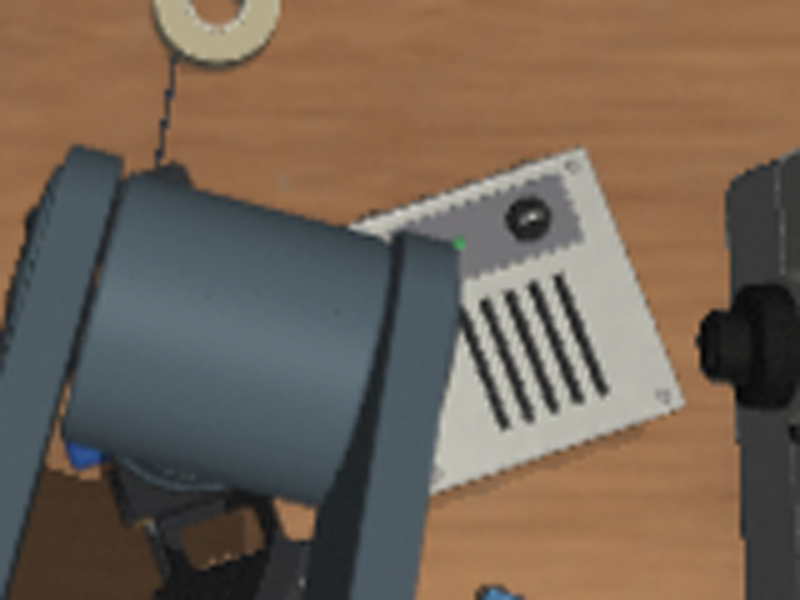

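View pics/sc4z.png

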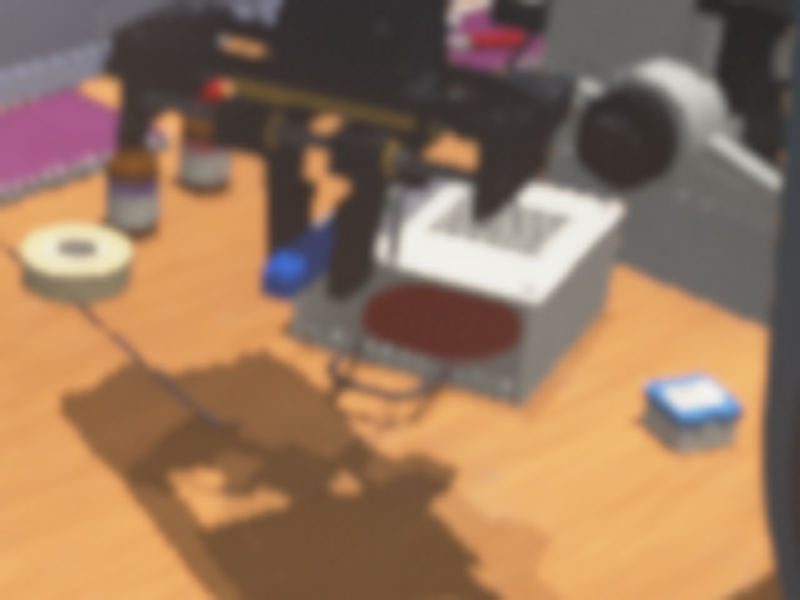

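```bash
python3 - <<'E'
from h import *
c=np.array([.54535,-.16797]);a=np.radians(108.5);R=np.array([[np.cos(a),np.sin(a)],[-np.sin(a),np.cos(a)]])
L=[(336,383),(418,397),(360,345),(447,370)]
w=back("scene",[(u/5+300-.4,v/5+130-.4) for u,v in L],.016); print(((w[:,:2]-c)@R.T).round(4))
e=np.array([.516,-.0814]); E=lambda x,y:np.r_[e+R.T@[x,y],.016]
print(((proj("scene",[E(0,0),E(.0195,0),E(-.026,0),E(0,.021),E(0,-.021),[*e,.008],[*e,.048]])-[300,130])*5+2).round(0))
E
```

```text
[[ 0.1136 -0.0116]
 [ 0.1033  0.0275]
 [ 0.0721 -0.0186]
 [ 0.071   0.0286]]
[[378. 371.]
 [360. 388.]
 [400. 350.]
 [417. 383.]
 [339. 359.]
 [376. 385.]
 [383. 315.]]
```

```bash
python3 - <<'E'
import cv2
c=cv2.imread("pics/sc4.png"); cv2.imwrite("pics/sc4y.png",cv2.resize(c[180:220,355:405],None,fx=14,fy=14,interpolation=cv2.INTER_CUBIC))
E
```

```text
(no output)
```

View pics/sc4y.png

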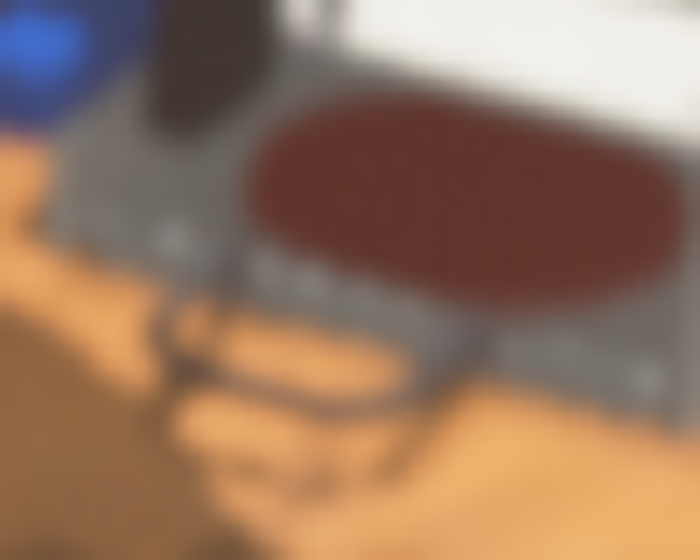

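```bash
python3 -m handwheel '[[-2,0,10,0,0,0],[-2,0,22,0,0,0],[-2,0,34,0,0,0],[-2,0,44,0,0,0],[-2,0,50,0,0,0],[-2,0,56,0,0,0],[-2,0,61,0,0,0],[-2,0,66,0,0,0],[-2,0,66,0,0,0],[-2,0,66,0,0,0],[-2,0,66,0,0,0]]'
python3 - <<'E'
from h import *
s=manip.state(); p=np.array(s['tool_pos']);R=Ro.from_quat(s['eef_rot']); print(p,s['contact_force'],s['finger_gap'])
c=manip.camera("scene"); cv2.imwrite("pics/sc5.png",c)
up(c,340,160,420,230,9,"pics/sc5z.png")
print(p+R.apply([-.077,0,.047]))
E
```

```text
time_s: 5.88
tool_pos: [0.4933, -0.0107, 0.0571]
eef_rot: [0.585, 0.811, 0.0, 0.0]
contact_force: [0.9, 0.2, -0.5]
finger_gap: 0.0157
[ 0.49326435 -0.01073441  0.05705068] [ 0.94123207  0.23554916 -0.53936832] 0.015698516472846057
[ 0.51766799 -0.08378332  0.01007921]
```

View pics/sc5z.png

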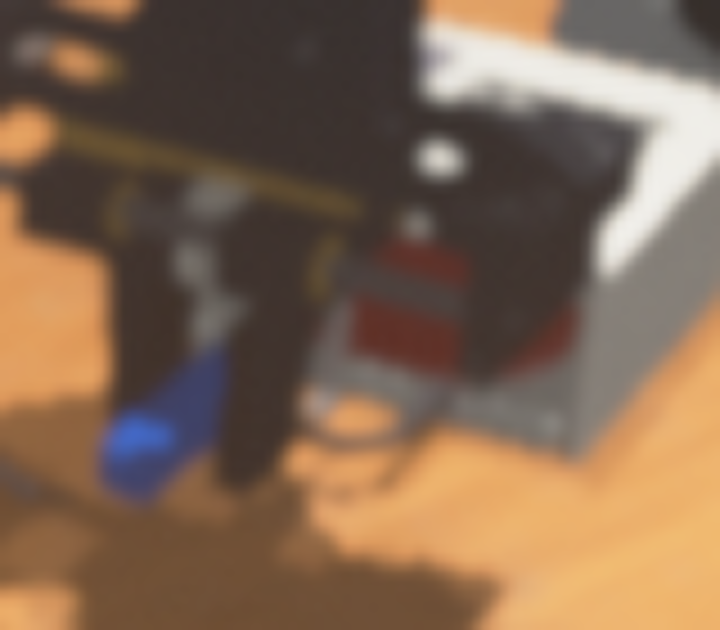

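```bash
python3 -m handwheel '[[0,-3,3,0,0,0],[0,-3,3,0,0,0],[0,-3,3,0,0,0],[3,-3,3,0,0,0],[6,-3,3,0,0,0],[9,-3,3,0,0,0],[12,-3,3,0,0,0],[15,-3,3,0,0,0],[18,-3,3,0,0,0],[21,-3,3,0,0,0],[24,-3,3,0,0,0],[27,-3,3,0,0,0],[31,-3,3,0,0,0],[35,-3,3,0,0,0],[40,-3,3,0,0,0],[45,-3,3,0,0,0],[50,-3,3,0,0,0],[54,-3,3,0,0,0],[57,-3,3,0,0,0],[58,-3,3,0,0,0]]'
python3 - <<'E'
from h import *
s=manip.state(); p=np.array(s['tool_pos']);R=Ro.from_quat(s['eef_rot']); print(p,s['contact_force'],s['finger_gap'])
c=manip.camera("scene"); cv2.imwrite("pics/sc6.png",c)
up(c,320,150,440,240,6,"pics/sc6z.png")
t=R.apply([-.077,0,.047])+p; print(t, ((t[:2]-[.54535,-.16797])@np.array([[-.3173,-.9483],[.9483,-.3173]])))
E
```

```text
time_s: 7.6
tool_pos: [0.4715, 0.044, 0.0537]
eef_rot: [0.584, 0.812, -0.0, -0.0]
contact_force: [-0.4, -2.2, -1.2]
finger_gap: 0.0158
[0.47148363 0.04395159 0.05369519] [-0.39756828 -2.23041873 -1.24259336] 0.015844480379081666
[ 0.49588919 -0.02907356  0.00668779] [0.14740941 0.00283184]
```

View pics/sc6z.png

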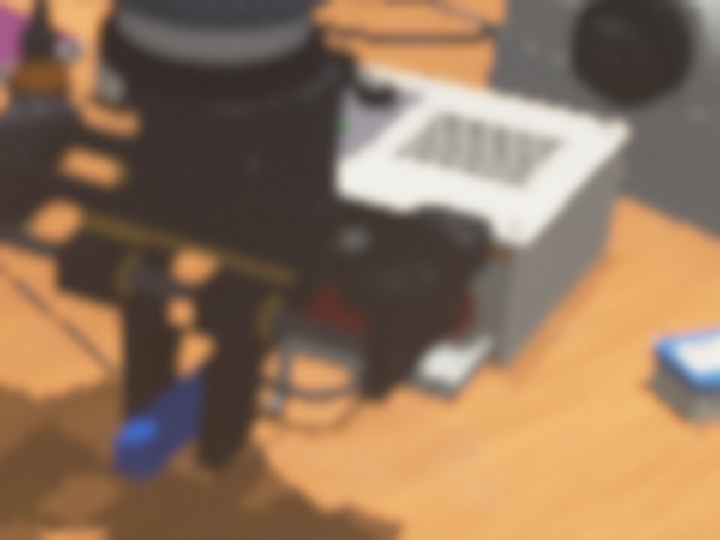

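```bash
python3 -m handwheel '[[3,0,0,0,0,0],[7,0,0,0,0,0],[12,0,0,0,0,0],[17,0,0,0,0,0],[22,0,0,0,0,0],[27,0,0,0,0,0],[32,0,0,0,0,0],[37,0,0,0,0,0],[42,0,0,0,0,0],[47,0,0,0,0,0],[52,0,0,0,0,0],[57,0,0,0,0,0],[62,0,0,0,0,0],[67,0,0,0,0,0],[72,0,0,0,0,0],[77,0,0,0,0,0],[81,0,0,0,0,0],[84,0,0,0,0,0],[86,0,0,0,0,0],[86,0,0,0,0,0]]'
python3 - <<'E'
from h import *
s=manip.state(); p=np.array(s['tool_pos']);R=Ro.from_quat(s['eef_rot']); print(p,s['contact_force'],s['finger_gap'])
c=manip.camera("scene"); cv2.imwrite("pics/sc7.png",c)
up(c,300,150,440,250,5,"pics/sc7z.png")
t=manip.camera("top"); cv2.imwrite("pics/top7.png",t); up(t,300,150,460,270,5,"pics/top7z.png")
t=R.apply([-.077,0,.047])+p; print(t, ((t[:2]-[.54535,-.16797])@np.array([[-.3173,-.9483],[.9483,-.3173]])))
E
```

```text
time_s: 9.32
tool_pos: [0.4443, 0.1254, 0.0537]
eef_rot: [0.584, 0.811, 0.0, -0.0]
contact_force: [-0.5, 0.3, -0.8]
finger_gap: 0.0157
[0.44431163 0.12541735 0.05370049] [-0.45422514  0.28694124 -0.7725589 ] 0.01567093413814421
[0.46870036 0.0523949  0.00668016] [0.23329296 0.00276507]
```

View pics/sc7z.png

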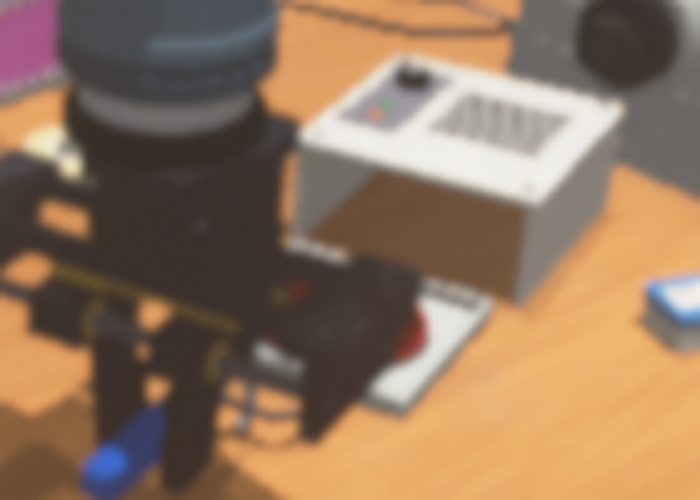

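View pics/top7z.png

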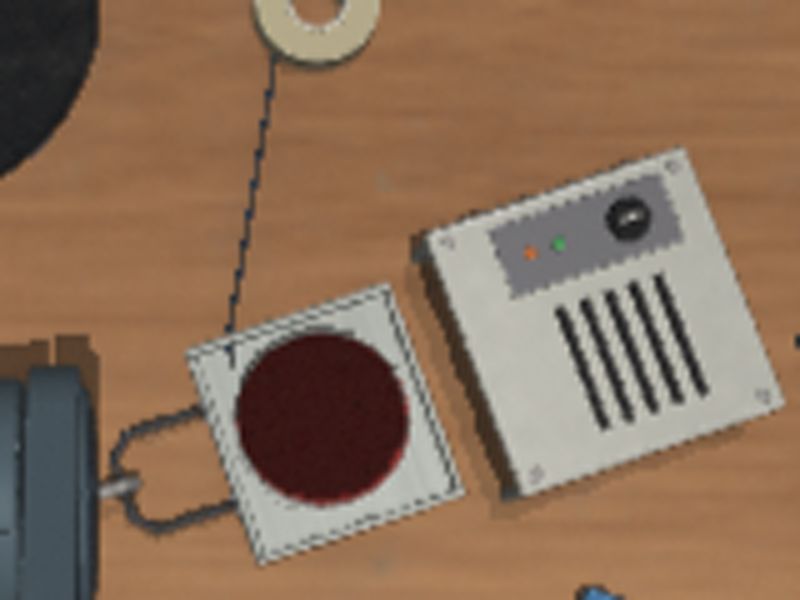

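```bash
python3 - <<'E'
from h import *
f=lambda L:[(a/5+300-.4,b/5+150-.4) for a,b in L]
R=np.array([[-.3173,-.9483],[.9483,-.3173]])
c=np.array([.54535,-.16797])
w=back("top",f([(387,287),(462,492),(262,563),(188,352)]),.011)[:,:2];print(((w-c)@R).round(4), ((w.mean(0)-c)@R).round(4))
h=back("top",f([(428,235),(520,495)]),.062)[:,:2];print(((h-c)@R).round(4))
d=back("top",f([(322,416)]),.019)[:,:2];print(((d-c)@R).round(4))
E
```

```text
[[ 0.0822 -0.0509]
 [ 0.0812  0.0546]
 [ 0.1836  0.0566]
 [ 0.1848 -0.0511]] [0.133  0.0023]
[[ 0.0639 -0.0628]
 [ 0.0647  0.0644]]
[[ 0.134  -0.0007]]
```

```bash
python3 -m handwheel '[[-4,0,0,0,0,0],[-8,0,0,0,0,0],[-12,0,0,0,0,0],[-16,0,0,0,0,0],[-16,0,0,0,0,0],[-16,0,0,0,0,0],[-16,0,-5,0,0,0],[-16,0,-12,0,0,0],[-16,0,-20,0,0,0],[-16,0,-30,0,0,0],[-16,0,-42,0,0,0],[-16,0,-56,0,0,0],[-16,0,-68,0,0,0],[-16,0,-72,0,0,0],[-16,0,-72,0,0,0],[-16,0,-72,0,0,0]]'
python3 - <<'E'
from h import *
s=manip.state(); p=np.array(s['tool_pos']);R=Ro.from_quat(s['eef_rot']); print(p,s['contact_force'],s['finger_gap'])
t=manip.camera("top"); cv2.imwrite("pics/top8.png",t); up(t,300,150,460,270,5,"pics/top8z.png")
want([.4287,.294,.1255],90.0)
E
```

```text
time_s: 10.75
tool_pos: [0.4497, 0.1099, 0.1261]
eef_rot: [0.585, 0.811, 0.0, 0.0]
contact_force: [-0.8, -0.3, -0.9]
finger_gap: 0.0154
[0.44968019 0.10990123 0.12607237] [-0.80446984 -0.27677302 -0.89693422] 0.015449262639955207
shift [181.2  38.8   0. ] rot [-1.000e-02 -0.000e+00  1.846e+01]
```

View pics/top8z.png

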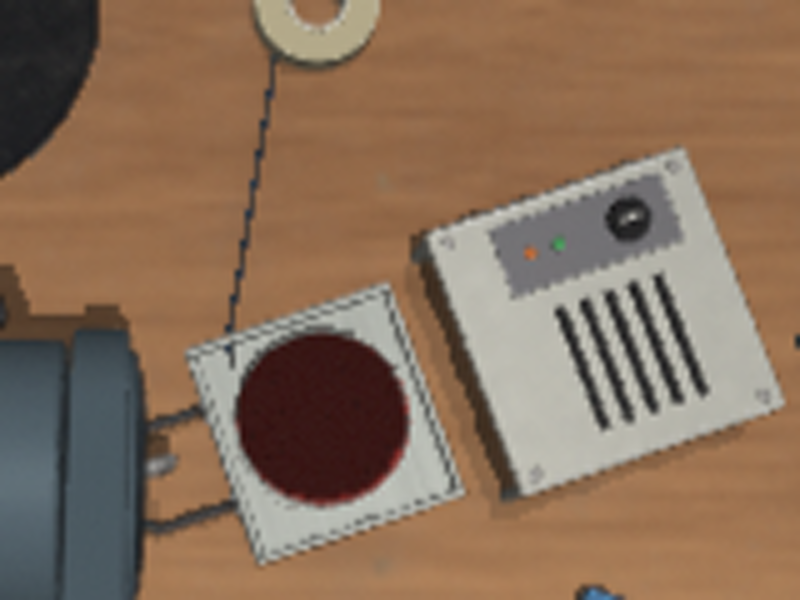

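```bash
python3 -m handwheel '[[10,2,0,0,0,1],[30,6,0,0,0,3],[55,12,0,0,0,6],[85,18,0,0,0,9],[115,24.5,0,0,0,12],[140,30,0,0,0,15],[160,34,0,0,0,17],[174,37,0,0,0,18.4],[181.2,38.8,0,0,0,18.4],[181.2,38.8,0,0,0,18.4],[181.2,38.8,0,0,0,18.4],[181.2,38.8,0,0,0,18.4]]'
python3 - <<'E'
from h import *
s=manip.state(); p=np.array(s['tool_pos']);R=Ro.from_quat(s['eef_rot']); print(p,s['contact_force'],s['finger_gap'])
w=manip.camera("wrist"); cv2.imwrite("pics/w9.png",w); c=manip.camera("scene"); up(c,180,150,340,310,4,"pics/sc9z.png")
want([.4287,.294,.0715],90.0)
E
```

```text
time_s: 11.8
tool_pos: [0.4289, 0.2931, 0.1253]
eef_rot: [0.707, 0.707, -0.001, -0.0]
contact_force: [0.2, 0.6, -1.4]
finger_gap: 0.0157
[0.42890585 0.29314344 0.12526532] [ 0.21303143  0.58322407 -1.40915266] 0.015667095234090742
shift [ 0.9 -0.5 54.1] rot [-0.02  0.02  0.  ]
```

View pics/w9.png

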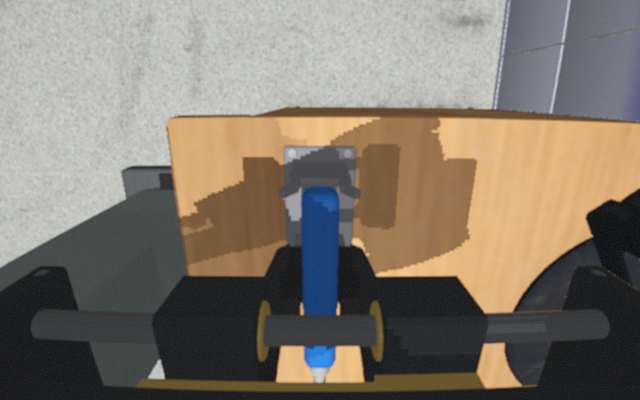

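View pics/sc9z.png

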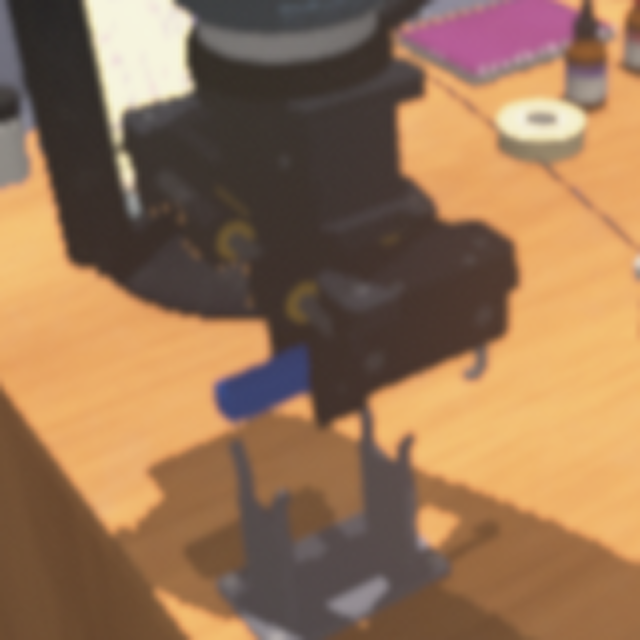

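```bash
python3 -m handwheel '[[1,-0.3,8,0,0,0],[1,-0.3,18,0,0,0],[1,-0.3,28,0,0,0],[1,-0.3,36,0,0,0],[1,-0.3,42,0,0,0],[1,-0.3,47,0,0,0],[1,-0.3,50,0,0,0],[1,-0.3,52,0,0,0],[1,-0.3,53.5,0,0,0],[1,-0.3,53.5,0,0,0],[1,-0.3,53.5,0,0,0]]'
python3 - <<'E'
from h import *
w=manip.camera("wrist"); cv2.imwrite("pics/w10.png",w); c=manip.camera("scene"); up(c,180,180,340,320,4,"pics/sc10z.png")
want([.4287,.294,.071],90.0)
E
```

```text
time_s: 12.82
tool_pos: [0.4289, 0.2951, 0.0725]
eef_rot: [0.707, 0.707, 0.0, 0.0]
contact_force: [-0.5, 0.0, -1.3]
finger_gap: 0.0155
shift [-1.1 -0.3  1.6] rot [ 0.04 -0.02  0.06]
```

View pics/sc10z.png

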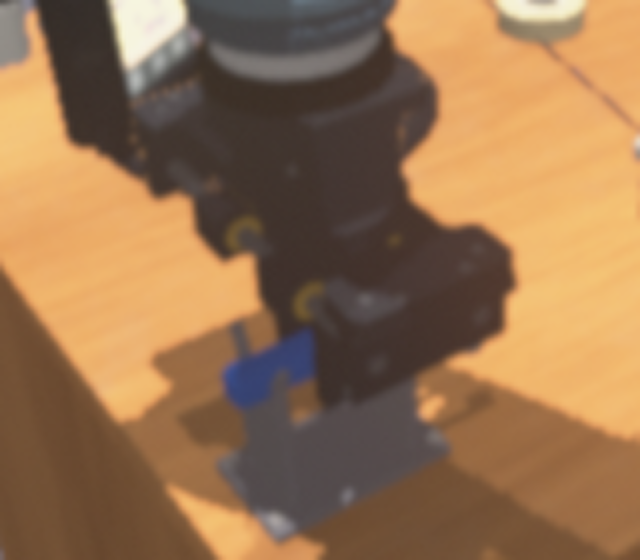

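View pics/w10.png

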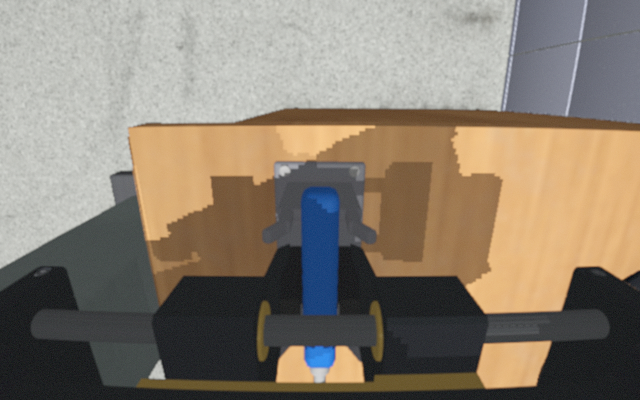

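```bash
python3 -m handwheel '[[-0.5,0,1.2,0,0,0],[-0.5,0,1.5,0,0,0],[-0.5,0,1.5,0,0,0]]'; python3 -m handwheel '[[0,0,0,0,0,0],[0,0,0,0,0,0],[0,0,0,0,0,0],[0,0,0,0,0,0],[0,0,0,0,0,0],[0,0,0,0,0,0],[0,0,0,0,0,0],[0,0,0,0,0,0]]' 55; python3 -m handwheel '[[0,0,-10,0,0,0],[0,0,-25,0,0,0],[0,0,-50,0,0,0],[0,0,-85,0,0,0],[0,0,-120,0,0,0],[0,0,-140,0,0,0],[60,-40,-150,0,0,0],[100,-80,-150,0,0,0],[130,-110,-150,0,0,0],[150,-130,-150,0,0,0],[150,-130,-150,0,0,0],[150,-130,-150,0,0,0],[150,-130,-150,0,0,0]]'
python3 - <<'E'
from h import *
c=manip.camera("scene");t=manip.camera("top");cv2.imwrite("pics/sc11.png",c);cv2.imwrite("pics/top11.png",t)
up(c,200,220,320,310,6,"pics/sc11z.png"); up(t,190,230,290,290,8,"pics/top11z.png")
E
```

```text
time_s: 13.17
tool_pos: [0.4289, 0.2945, 0.071]
eef_rot: [0.707, 0.707, 0.0, 0.0]
contact_force: [-0.7, -0.0, 2.0]
finger_gap: 0.0154
time_s: 13.83
tool_pos: [0.4287, 0.2945, 0.0707]
eef_rot: [0.707, 0.707, -0.0, -0.0]
contact_force: [0.0, -0.4, 0.4]
finger_gap: 0.0486
time_s: 14.92
tool_pos: [0.2973, 0.4453, 0.2214]
eef_rot: [0.705, 0.709, 0.0, 0.0]
contact_force: [0.6, 0.2, 0.1]
finger_gap: 0.0486
```

View pics/sc11z.png

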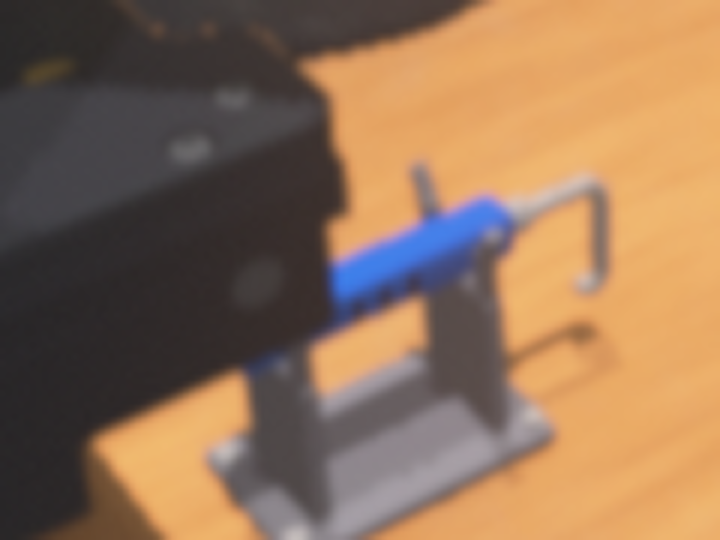

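View pics/top11z.png

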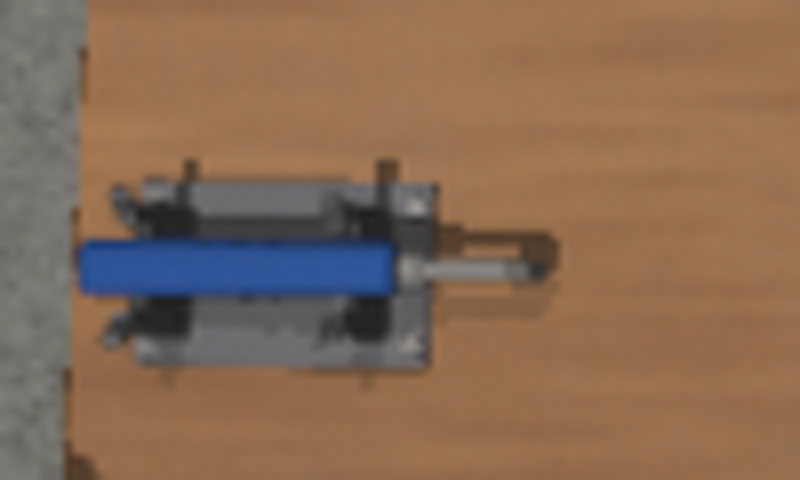

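View pics/top11.png

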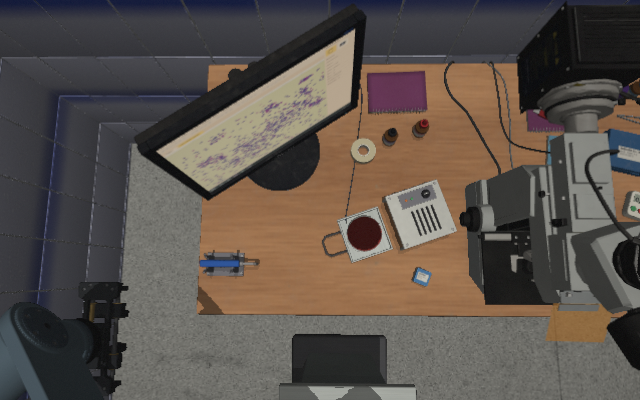

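The hook is back in both forks almost exactly where it started: the handle spans (200–239, 263) px against (200–239.5, 264) before. The tray is clear of the hood at about (363, 235) px with the dish centred, and the bystanders haven't moved.

```bash
python3 - <<'E'
from rig import manip
print(manip.finish_job())
E
```

```text
the job is handed in; nothing more can be done
None
```

I finished the task and handed it in at about 15 s of the 45 s allowed. The hand-in gives no verdict, so what follows rests on my own last checks.

**What I did:** I took the hook by its handle, lowered the prong into the tray's pull loop and dragged the tray straight out. Then I backed the prong off the cross bar, lifted it clear and set the hook back in its rest, prong down, and withdrew the arm.

**Last checks:**
- **Tray:** In the top image the rear edge lies about 15 mm past the hood mouth. It stayed in place when I unhooked.
- **Dish:** It lies flat in the tray, about 3 mm from the tray's centre.
- **Hook:** It sits in both forks, pointing the same way as before. The top image puts it within about 1 mm of where it started.
- **Bystanders:** They look unmoved in the top image; I did not measure them.
- **Forces:** Readings stayed under 5 N. I saw no sign of the gripper touching the tray or the dish.

**Disagreement:** The top and scene cameras put the loop's sideways centre about 4 mm apart. That was well within the loop's opening, so I shifted the prong 3 mm towards the scene camera's reading and went on.

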